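Point out the engraving line on a plaque, then accept it

ROBOT

A 6-joint arm with a two-finger parallel gripper is mounted at the origin on the work surface. World frame = base frame: x ahead of the robot, y to its left, z up, the work surface at z = 0. Lengths are in m, angles in rad, forces in N, time in s.
With the tool pointing down it reaches from about 0.25 to 0.775 m from the base axis. Payload 4 kg.
Tool frame: the origin (TCP) lies at the very end of the fingers, on their centre line; the grasp point (between the pads) lies 19 mm behind it; x points along the fingers, y is the direction in which the jaws open and shut, and the axes are right-handed (so a half turn about x gives the same grasp; the last joint's range is limited). The gripper opens to 94 mm and grips with 3 to 60 N. Pads are 16 mm wide; open, the fingers measure 119 mm over their backs; the gripper's body (75 mm by 177 mm) begins 78 mm behind the grasp point.
Start: joints at [1.218, 0.087, 1.371, -0, 1.684, -0.103], TCP at [0.136, 0.533, 0.168] pointing down, gripper open.
Joint ranges: [-3.1, 3.1], [-0.76, 2.03], [0.27, 2.55], [-1.08, 4.22], [0.17, 2.65], [-2.57, 2.57]. Speed limits (rad/s): [2.79, 2.79, 3.14, 3.14, 3.14, 3.14].

INTERFACE

Orientations are given as [roll, pitch, yaw] about the fixed x, y, z axes, in that order (R = Rz(yaw) Ry(pitch) Rx(roll)).
In Python, from bench import robot gives the robot as it stands.
- The arm moves only by the tool carry_out, never from a script. Its argument "targets" is a list of rows, each a list of 5 numbers: the closure, from 0 (fully open) to 1 (shut), then the shift along the tool's x, y, z in cm, then the turn about the tool's x in degrees. In form: [[fingers, tx, ty, tz, turn], ...]. A call has 1 to 20 rows; each row shifts and turns the commanded pose from where the row before left it, along the tool's axes as they then stand; what a row does not reach is not made up. A row lasts 1/10 s, in which the tool goes at most 50 mm and 8.59 degrees, less where a joint would pass 70% of its speed; a pose out of reach is approached as far as the arm can. A call is refused whole if a number of a shift passes 5 or a number of a turn 8.59, either way. A call with a gripper value outside its range is refused whole. The fingers move at their own pace and stop on an object; the grip force is fixed at half the most. Time passes only in rows, so rows that do not move let the fingers close. It gives the time, the measured TCP pose, the force and the opening at its end, in the units of the state.
- robot.get_obs(): the state, without advancing time (a new reading comes with each control period).
- robot.snapshot(name): name is "scene" or "top"; returns a dict with "image" (384x512x3 uint8, red, green, blue), "camera_matrix" (3x3 intrinsics, pixels), "distortion" ([k1, k2, p1, p2, k3] as OpenCV has them; the pictures are not rectified), "pose" (4x4, takes a point from camera to world coordinates). Camera axes: x right, y up, looking along -z (the intrinsics and any distortion apply to the point x, -y, -z); pixel columns grow to the right and rows downward; lengths in m; the calibration is good to about 2 mm. A picture is of the moment at which its call begins. There is no depth.
- robot.close_job(): hands the job in, once; it reports no verdict.
The state is a dict: "time": time; "joint_positions": joint angles; "qvel": joint speeds; "joint_torque": joint torques, N m; "tool_pos": TCP position; "ee_rot": TCP orientation; "wrist_force": force on the tool from outside, world axes, zero at the start; "wrist_torque": the same for the moment, N m; "width": finger opening in m.
Only numpy, scipy, OpenCV 4.12 (cv2) and the standard library are available. Lean on these libraries where they do the work, as an engineer would, in place of code of your own. Each camera call takes 0.05 s, during which the arm holds its last target. There are 200 camera calls.

TASK

Check the line that is to be engraved on the silver plate: with the fingertips about a centimetre above the metal, and without ever touching the plaque or its board, follow the row of dots from the blue one over every black dot in turn to the red one. Then press the green key on the control box fully down and let it come up again. Leave the red key alone, and do not knock, lift or move the things standing about.

Things in the scene. Friction and masses are not known exactly. Their poses are not given: they have to be found in the camera images.
- plaque: mahogany board 170 x 240 mm (x, y) with a silver plate 110 x 200 mm, fixed on a jig; origin on the bench under its centre, z up, y along the long side. Plate face 35 mm above the bench, wood 32 mm. Steel bars at y = +-103 mm reach 38 mm, brass pins at x = +-72, y = 0 reach 42 mm. The six dots run roughly along y, up to 87 mm from the centre, weaving up to 30 mm in x.
- dot_blue: flat round blue dot, 11 mm across, printed on the silver plate; origin at its centre on the plate's face. It cannot be felt or moved. It starts the row, at the plaque's +y or -y end.
- dot_a: flat round black dot, 11 mm across, printed on the silver plate; origin at its centre on the plate's face. It cannot be felt or moved. One of the four black dots; in the row they always lie in the order a, b, c, d along the plaque's +y, 30 to 38 mm apart in y.
- dot_b: flat round black dot, 11 mm across, printed on the silver plate; origin at its centre on the plate's face. It cannot be felt or moved. One of the four black dots; in the row they always lie in the order a, b, c, d along the plaque's +y, 30 to 38 mm apart in y.
- dot_c: flat round black dot, 11 mm across, printed on the silver plate; origin at its centre on the plate's face. It cannot be felt or moved. One of the four black dots; in the row they always lie in the order a, b, c, d along the plaque's +y, 30 to 38 mm apart in y.
- dot_d: flat round black dot, 11 mm across, printed on the silver plate; origin at its centre on the plate's face. It cannot be felt or moved. One of the four black dots; in the row they always lie in the order a, b, c, d along the plaque's +y, 30 to 38 mm apart in y.
- dot_red: flat round red dot, 11 mm across, printed on the silver plate; origin at its centre on the plate's face. It cannot be felt or moved. It ends the row, opposite the blue one.
- console: cream control box 150 x 170 x 50 mm, fixed to the bench; origin at the centre of its underside, z up. Its green key stands at x = -35, y = +42 mm and its red key at x = -35, y = -42 mm, on the flat top; a green display and grey printed keys lie behind them.
- accept (a joint): the green key, a round sprung push button 30 mm across: 0 when up, 0.006 m when fully down. Pushing it fully down takes 4 N; it springs back by itself.
- accept_top (a point): centre of the green key's top face, moves with it; press straight down
- stop (a joint): the red key, built like the green one: 0 when up, 0.006 m when fully down
- weight: small brass weight 24 mm across, 34 mm high, loose on the board's margin at about x = +68, y = +90 mm of the plaque (rear corner), standing on the wood 32 mm above the bench; origin under it
- collet: dark steel cutter collet 26 mm across, 50 mm high, loose on the control box's rear corner at about x = +50, y = +60 mm of the box; origin under it
- collet2: a second such collet, standing on the bench at the back; origin under it
- angel: gold angel figurine about 60 mm across and 86 mm high, at the back; origin under it
- trophy: gold trophy cup 60 mm across, 90 mm high, at the back; origin under it
- mug: blue mug 72 mm across, 90 mm high, at the back; origin under it
- knife: closed yellow and black knife, 140 x 24 x 16 mm, lying at the back; origin under the centre of its handle
There are look-alikes about, which are no part of the job. There is more than one size of the knife; the one meant has the size given above.

How it is judged:
By the outcome, as a careful person would: the job done as asked, in the order asked, and still so for the second after the job is handed in, with the robot touching nothing.
It also fails if it takes over 48 s, if anything falls off the work surface, if the arm or the gripper's body presses on something with over 40 N, if the wrist force passes 120 N, or if a joint passes its speed limit or range.

## Working session

There is one attempt and no reset: what is moved stays moved. The work goes in short steps, Python scripts to look and compute and a tool call to move; the robot and the scene stay as the last step left them, time stands still between calls to the robot, and variables do not carry over. Pictures are saved under pics/ and viewed, about 8 in all and at most 12, crops included, and the job is handed in when it is done.

Besides the shell and the picture viewer there is one more tool, called after "Request:" as name(argument=value, ...), one argument or row to a line, values as JSON. carry_out: Moves the arm, as the interface text tells. Its arguments: {"type":"object","properties":{"targets":{"type":"array","items":{"type":"array","items":{"type":"number"}}}},"required":["targets"]}

```bash
mkdir -p pics
cat > h.py <<'E'
import numpy as np, cv2
from bench import robot
def snap(name,fn=None):
    s=robot.snapshot(name)
    if fn: cv2.imwrite('pics/'+fn,s['image'][:,:,::-1])
    return s
def px2w(s,px,z):
    K=np.array(s['camera_matrix']);D=np.array(s['distortion']);T=np.array(s['pose'])
    p=cv2.undistortPoints(np.array(px,float).reshape(-1,1,2),K,D).reshape(-1,2)
    d=np.c_[p[:,0],-p[:,1],-np.ones(len(p))]@T[:3,:3].T
    o=T[:3,3]; return o+d*((z-o[2])/d[:,2])[:,None]
def w2px(s,P):
    K=np.array(s['camera_matrix']);D=np.array(s['distortion']);T=np.array(s['pose'])
    c=(np.array(P,float).reshape(-1,3)-T[:3,3])@T[:3,:3]
    c=c*[1,-1,-1]
    return cv2.projectPoints(c,np.zeros(3),np.zeros(3),K,D)[0].reshape(-1,2)
E
python3 - <<'E'
from h import *
o=robot.get_obs(); print({k:np.round(v,4) for k,v in o.items()})
a=snap('top','top0.png');b=snap('scene','scene0.png')
for s in (a,b): print(np.round(s['pose'],3),s['camera_matrix'][0])
for n in('top0','scene0'):
    im=cv2.imread(f'pics/{n}.png'); cv2.imwrite(f'pics/{n}L.png',cv2.resize(im,(800,600),interpolation=cv2.INTER_CUBIC))
E
```

```text
{'time': np.float64(0.0), 'joint_positions': array([ 1.2179,  0.088 ,  1.3722, -0.    ,  1.6836, -0.1031]), 'qvel': array([ 0.0003, -0.0005,  0.0011, -0.0002,  0.0015,  0.0007]), 'joint_torque': array([ 1.00000e-03, -3.40189e+01, -3.02423e+01,  7.19000e-02,
        3.30000e-02, -2.00000e-04]), 'tool_pos': array([0.1358, 0.5323, 0.1667]), 'ee_rot': array([-1.6711,  1.5686, -1.9209]), 'wrist_force': array([ 0.2461,  0.1073, -0.2392]), 'wrist_torque': array([-0.0225,  0.0243,  0.0016]), 'width': np.float64(0.0942)}
[[-0.007  0.986 -0.168  0.377]
 [-1.    -0.003  0.023  0.082]
 [ 0.022  0.168  0.986  1.202]
 [ 0.     0.     0.     1.   ]] [483.41200069   0.         266.64563383]
[[ 0.759 -0.477  0.443  0.976]
 [ 0.651  0.543 -0.53  -0.457]
 [ 0.012  0.691  0.723  0.759]
 [ 0.     0.     0.     1.   ]] [395.82892951   0.         260.96321282]
```

View pics/top0L.png

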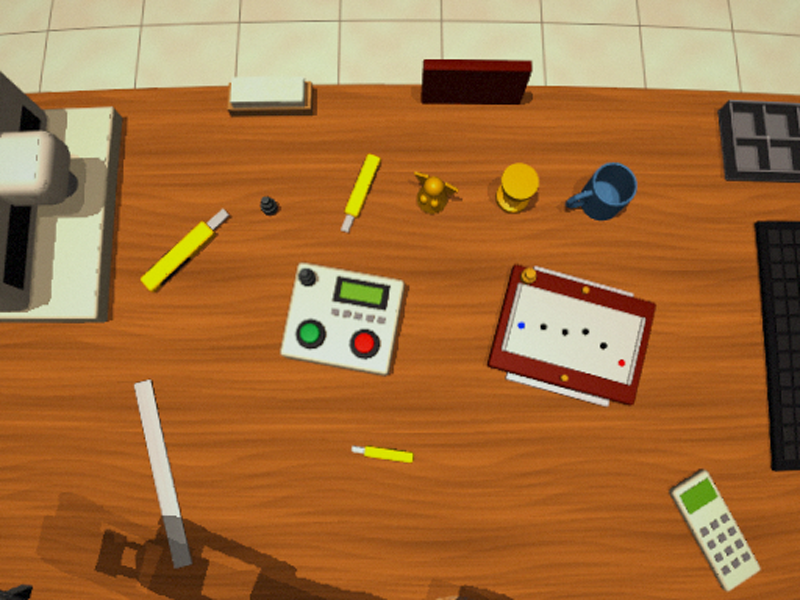

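View pics/scene0L.png

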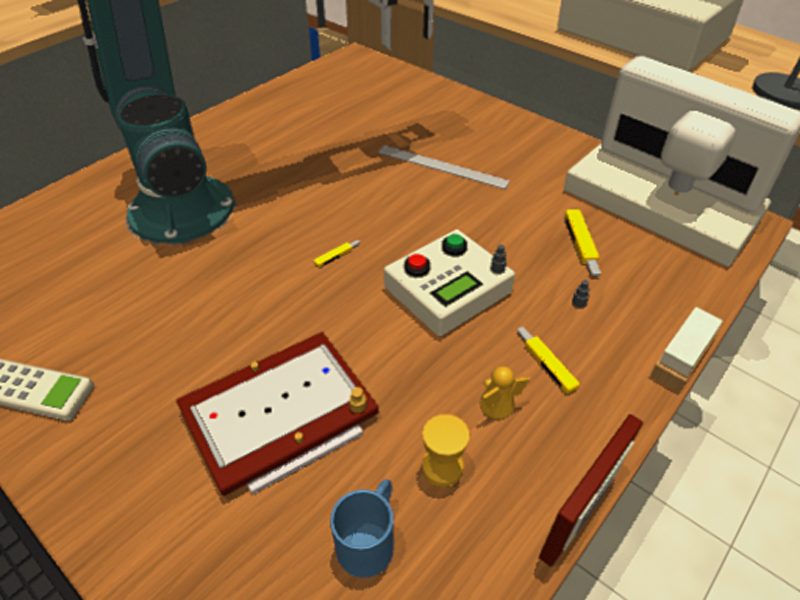

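Top view (800x600): the plaque is at right, with blue (521,325), blacks (543,327), (565,332), (586,331), (603,346) and red (621,363). The weight is on its corner at (529,275). On the console, green key (311,334), red key (364,344), display (362,292) and collet (307,277). Possible mix-ups are the upright plaque at the back (475,82), the green-displayed handset (715,530) and extra knives (380,455), (185,250). None of them fits the plaque or the console with its round keys.

```bash
cat > m.py <<'E'
from h import *
def cent(s,guess,col,r=6):
    im=s['image'].astype(float); out=[]
    u0,v0=[int(round(g)) for g in guess]
    p=im[v0-r:v0+r+1,u0-r:u0+r+1]; R,G,B=p[...,0],p[...,1],p[...,2]
    w={'k':np.clip(150-p.max(2),0,None),'b':np.clip(B-R-25,0,None),'r':np.clip(R-G-60,0,None),'g':np.clip(G-R-35,0,None)}[col]
    y,x=np.mgrid[-r:r+1,-r:r+1]
    return np.array([u0+(w*x).sum()/w.sum(),v0+(w*y).sum()/w.sum()]),w.sum()
E
python3 - <<'E'
from m import *
top=snap('top');sc=snap('scene')
f=1.5625
T=dict(blue=(521,325,'b'),d=(543,327,'k'),c=(565,332,'k'),b=(586,331,'k'),a=(603,346,'k'),red=(621,363,'r'),green=(311,333,'g'),stop=(364,343,'r'))
S=dict(blue=(326,370,'b'),d=(307,384,'k'),c=(285,395,'k'),b=(268,410,'k'),a=(242,414,'k'),red=(213,415,'r'),green=(455,243,'g'),stop=(417,263,'r'))
W={}
for n in T:
    r=6 if n not in('green','stop') else 12
    z=.035 if r==6 else .06
    w=[]
    for s,D in((top,T),(sc,S)):
        g=np.array(D[n][:2])/f
        c,_=cent(s,g,D[n][2],r); c,m=cent(s,c,D[n][2],r)
        w.append(px2w(s,c[None],z)[0])
    W[n]=(w[0]+w[1])/2
    print(n,np.round(w[0]*1e3,1),np.round(w[1]*1e3,1),'cnt',round(m))
pins=px2w(top,np.array([[586,289.5],[565,378]])/f,.042);print('pins',np.round(pins*1e3,1),np.linalg.norm(pins[0]-pins[1]))
c=pins.mean(0);ex=(pins[0]-pins[1]);ex/=np.linalg.norm(ex);print('yaw',np.degrees(np.arctan2(ex[1],ex[0])))
for n in('blue','d','c','b','a','red'):
    d=W[n]-c;print(n,np.round(1e3*np.array([d@ex,d@[-ex[1],ex[0],0]]),1))
d=W['green']-W['stop'];print('keys',np.linalg.norm(d[:2]),np.degrees(np.arctan2(-d[0],d[1])))
im=top['image'][150:275,170:430,::-1]
im2=sc['image'][130:330,100:350,::-1]
a=cv2.resize(im,(780,375),interpolation=cv2.INTER_CUBIC);cv2.imwrite('pics/crop1.png',a)
E
```

```text
blue [ 530.3 -107.5   35. ] [ 528.  -107.6   35. ] cnt 1935
d [ 527.7 -142.6   35. ] [ 525.4 -142.9   35. ] cnt 1151
c [ 519.1 -176.7   35. ] [ 517.2 -177.2   35. ] cnt 1221
b [ 519.7 -209.8   35. ] [ 517.8 -210.    35. ] cnt 1423
a [ 497.2 -237.5   35. ] [ 495.2 -238.    35. ] cnt 1456
red [ 469.7 -266.    35. ] [ 467.6 -266.6   35. ] cnt 1958
green [516.5 220.1  60. ] [507.7 227.   60. ] cnt 4888
stop [501.5 136.9  60. ] [490.  144.6  60. ] cnt 10823
pins [[ 584.9 -212.7   42. ]
 [ 445.8 -173.7   42. ]] 0.14452984520496998
yaw -15.640455600186026
blue [-9.8 86.2]
d [-2.8 51.6]
c [-1.7 16.4]
b [  7.8 -15.1]
a [ -6.4 -48. ]
red [-25.2 -83. ]
keys 0.08444109658973854 -11.18046275034014
```

View pics/crop1.png

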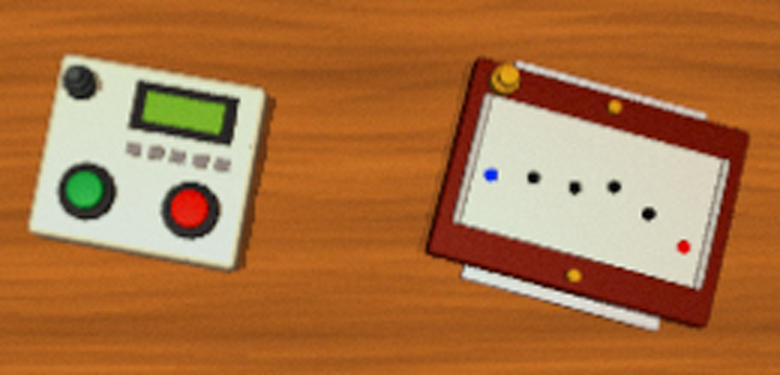

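Each dot fits the description: heights agree across views to about 2 mm, spacings are 31–35 mm and blue is at +y. The order is blue, d, c, b, a, red. The keys measure 84.4 mm apart against 84 expected. The two views only agree on the key top if it is at z≈0.068, which puts it near (0.514, 0.219). Next I'll work out the first moves.

```bash
cat > mv.py <<'E'
from h import *
from scipy.spatial.transform import Rotation
import sys
def show(P):
    o=robot.get_obs();R=Rotation.from_euler('xyz',o['ee_rot']).as_matrix();p=o['tool_pos']
    print('t',round(float(o['time']),2),'p',np.round(p*1e3,1),'q',np.round(o['joint_positions'],2),'F',np.round(o['wrist_force'],1),'w',round(float(o['width']),4))
    print(np.round(R,3))
    for q in P:
        q=np.array(q)/1e3;print(np.round(q*1e3,0),'tool cm',np.round(R.T@(q-p)*100,2));p=q
E
python3 -c "
from mv import *
show([[529,-107,130],[529,-107,46],[526.5,-142.7,46],[518,-177,46],[518.7,-210,46],[496,-238,46],[468.6,-266,46],[468.6,-266,150],[514,219,150]])"
```

```text
t 0.2 p [135.8 532.6 167.1] q [ 1.22  0.09  1.37 -0.    1.68 -0.1 ] F [0.2 0.4 0.7] w 0.094
[[-0.     0.247  0.969]
 [-0.001  0.969 -0.247]
 [-1.    -0.001 -0.   ]]
[ 529. -107.  130.] tool cm [  3.78 -52.25  53.91]
[ 529. -107.   46.] tool cm [8.4  0.01 0.  ]
[ 526. -143.   46.] tool cm [ 0.   -3.52  0.64]
[ 518. -177.   46.] tool cm [ 0.01 -3.53  0.02]
[ 519. -210.   46.] tool cm [ 0.   -3.18  0.88]
[ 496. -238.   46.] tool cm [ 0.   -3.27 -1.51]
[ 469. -266.   46.] tool cm [ 0.01 -3.39 -1.96]
[ 469. -266.  150.] tool cm [-1.04e+01 -1.00e-02 -0.00e+00]
[514. 219. 150.] tool cm [-0.07 48.12 -7.59]
```

Request:
carry_out(
  targets=[
    [1,0,-1.3,1.35,0],
    [1,0,-2.6,2.7,0],
    [1,0,-2.6,2.7,0],
    [1,0,-2.6,2.7,0],
    [1,0,-2.6,2.7,0],
    [1,0,-2.6,2.7,0],
    [1,0,-2.6,2.7,0],
    [1,0,-2.6,2.7,0],
    [1,0,-2.6,2.7,0],
    [1,0,-2.6,2.7,0],
    [1,0,-2.6,2.7,0],
    [1,0,-2.6,2.7,0],
    [1,0,-2.6,2.7,0],
    [1,0,-2.6,2.7,0],
    [1,0,-2.6,2.7,0],
    [1,0,-2.6,2.7,0],
    [1,0,-2.6,2.7,0],
    [1,0,-2.6,2.7,0],
    [1,0,-2.6,2.7,0],
    [1,0,-1.3,1.35,0],
  ],
)

```text
time: 2.2
tool_pos: [0.5116, -0.0748, 0.1672]
ee_rot: [-2.796, 1.57, -3.048]
wrist_force: [0.1, 0.8, 0.1]
width: 0.0005
```

Request:
carry_out(
  targets=[
    [1,0.9,-1.4,1.4,0],
    [1,0.9,-1.4,1.2,0],
    [1,0.9,0,0,0],
    [1,0.9,0,0,0],
    [1,0,0,0,0],
    [1,0,0,0,0],
  ],
)

```text
time: 2.8
tool_pos: [0.5288, -0.1051, 0.1318]
ee_rot: [2.511, 1.57, 2.262]
wrist_force: [-0.2, 0.2, -0.4]
width: 0.0006
```

```bash
python3 -c "
from mv import *
show([[529,-107,80],[529,-107,46]])"
```

```text
t 2.8 p [ 528.8 -105.1  131.8] q [-0.3   0.07  1.46  0.    1.61 -1.62] F [-0.2  0.2 -0.4] w 0.0006
[[-0.     0.246  0.969]
 [ 0.     0.969 -0.246]
 [-1.     0.    -0.   ]]
[ 529. -107.   80.] tool cm [ 5.18 -0.18  0.07]
[ 529. -107.   46.] tool cm [ 3.4 -0.   0. ]
```

Request:
carry_out(
  targets=[
    [1,1.5,-0.2,0.1,0],
    [1,1.5,0,0,0],
    [1,1.5,0,0,0],
    [1,1.5,0,0,0],
    [1,0,0,0,0],
    [1,0,0,0,0],
  ],
)

```text
time: 3.4
tool_pos: [0.5292, -0.1082, 0.0711]
ee_rot: [3.033, 1.569, 2.783]
wrist_force: [0.0, -0.4, 0.2]
width: 0.0006
```

```bash
python3 -c "
from mv import *
show([[529,-107,46]])
s=snap('scene')
p=robot.get_obs()['tool_pos'];print(w2px(s,[p]),w2px(s,[[.529,-.107,.035]]))
im=s['image'][150:300,130:290,::-1]
cv2.imwrite('pics/c2.png',cv2.resize(im,(640,600),interpolation=cv2.INTER_CUBIC))"
```

```text
t 3.4 p [ 529.2 -108.2   71.1] q [-0.31  0.11  1.54  0.    1.49 -1.63] F [ 0.  -0.4  0.2] w 0.0006
[[-0.001  0.247  0.969]
 [ 0.001  0.969 -0.247]
 [-1.     0.    -0.002]]
[ 529. -107.   46.] tool cm [ 2.51  0.11 -0.05]
[[206.97685684 227.01005074]] [[208.53743876 236.61728945]]
```

View pics/c2.png

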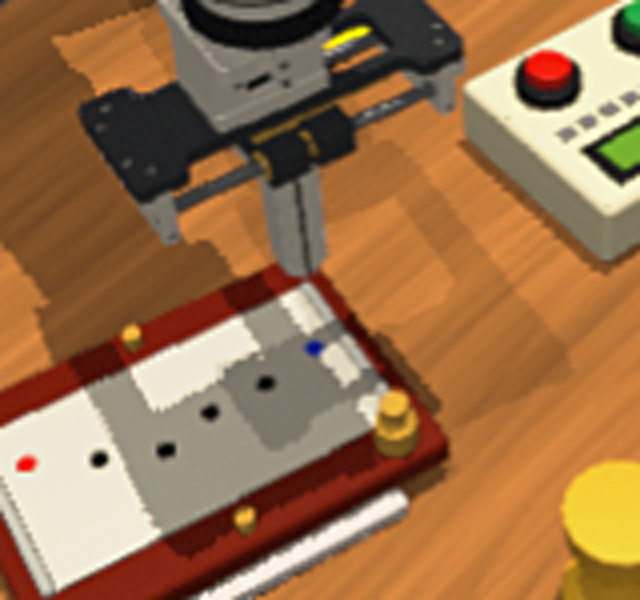

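The blue dot projects where it is seen (crop 314,346). The fingertip is seen at crop (300,272), about 9 px above its predicted (308,308). I'll sort out this disagreement before going lower.

```bash
python3 -c "
from mv import *
p=robot.get_obs()['tool_pos']
print(robot.get_obs()['time'])
s=snap('scene');t=snap('top')
P=[p+[0,0,h] for h in (0,.03,.06,.097)]
a=w2px(s,P);b=w2px(t,P);print(a,b)
def crop(s,a,x0,y0,w,h,k):
    im=cv2.resize(np.ascontiguousarray(s['image'][y0:y0+h,x0:x0+w,::-1]),(w*k,h*k),interpolation=cv2.INTER_CUBIC)
    for q in a: cv2.circle(im,tuple(int(v) for v in (q-[x0,y0]+.5)*k),3,(255,0,255),-1)
    return im
A=crop(s,a,150,140,100,110,4);B=crop(t,b,290,140,100,110,4)
cv2.imwrite('pics/c3.png',np.hstack([A,B]))"
```

```text
3.45
[[206.97685684 227.01005074]
 [205.77215421 218.2933664 ]
 [204.50902329 209.11976825]
 [202.86473403 197.1250169 ]] [[335.95495126 205.95050799]
 [338.0680877  204.19623413]
 [340.29485727 202.34680608]
 [343.2116477  199.92301107]]
```

View pics/c3.png

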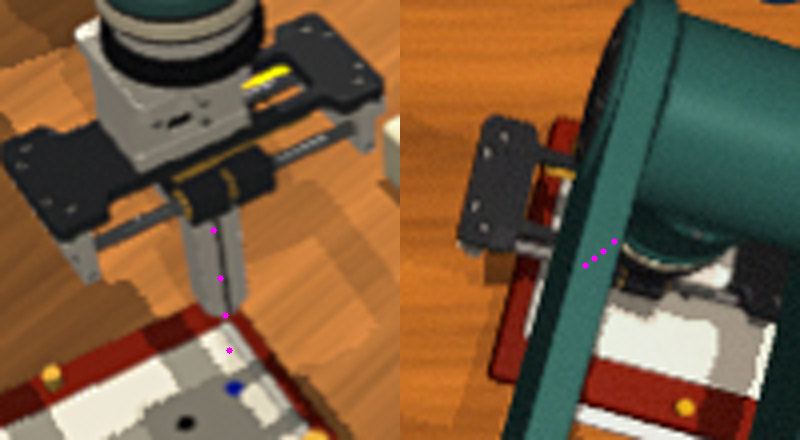

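```bash
python3 -c "
from mv import *
o=robot.get_obs();p=o['tool_pos'];R=Rotation.from_euler('xyz',o['ee_rot']).as_matrix()
s=snap('scene');t=snap('top')
for z in (.06,.071,.09,.1,.11): print('tip@',z,np.round(px2w(s,[[204.2,215.7]],z)*1e3))
for h in (.1,.12,.14):
  e=p+[0,0,h]+.0885*R[:,1]; e2=p+[0,0,h]-.0885*R[:,1]
  print(h,'topL',w2px(t,[e]),'scene R/L',w2px(s,[e,e2]))
  for dz in (0,.033): print(dz,np.round(1e3*(px2w(t,[[308,186]],p[2]+h+dz)[0]-e)))
im=t['image'][130:260,280:430,::-1]
cv2.imwrite('pics/c4.png',cv2.resize(im,(690,598),interpolation=cv2.INTER_CUBIC))
"
```

```text
tip@ 0.06 [[493. -83.  60.]]
tip@ 0.071 [[501. -89.  71.]]
tip@ 0.09 [[514. -99.  90.]]
tip@ 0.1 [[ 521. -104.  100.]]
tip@ 0.11 [[ 527. -110.  110.]]
0.1 topL [[304.0444734  189.60581119]] scene R/L [[239.26299367 178.94018507]
 [163.26607249 214.55109599]]
0 [ 8. -9. -0.]
0.033 [ 2. -5. 33.]
0.12 topL [[304.96801123 188.02039745]] scene R/L [[239.00459649 172.06632591]
 [161.53098664 207.73661159]]
0 [ 4. -7. -0.]
0.033 [-2. -3. 33.]
0.14 topL [[305.92742946 186.37308343]] scene R/L [[238.73814242 164.95118773]
 [159.73357651 200.65675822]]
0 [ 1. -4. -0.]
0.033 [-5. -1. 33.]
```

View pics/c4.png

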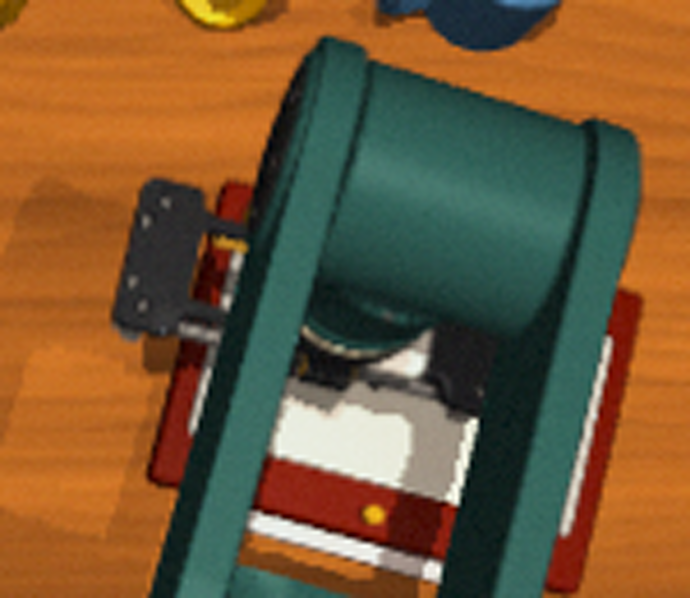

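The top view shows the gripper horizontally where it should be (within about 5 mm), but the scene view makes the tip look about 33 mm higher than reported. I'll settle the height with a gentle touch on bare bench at about (0.40, -0.01), well clear of everything.

Request:
carry_out(
  targets=[
    [1,-2,0,0,0],
    [1,-2,0,0,0],
    [1,0,1,-2.5,0],
    [1,0,1,-2.5,0],
    [1,0,1,-2.5,0],
    [1,0,1,-2.5,0],
    [1,0,1,-2.5,0],
    [1,0,1.3,-2.4,0],
    [1,2,0,0,0],
    [1,2,0,0,0],
    [1,2,0,0,0],
    [1,1,0,0,0],
    [1,0,0,0,0],
    [1,0,0,0,0],
  ],
)

```text
time: 5.05
tool_pos: [0.4015, -0.0105, 0.0427]
ee_rot: [0.163, 1.57, -0.087]
wrist_force: [-0.3, 0.2, -0.0]
width: 0.0004
```

```bash
python3 -c "
from mv import *
show([])
p=robot.get_obs()['tool_pos']
s=snap('scene');a=w2px(s,[p,p*[1,1,0]]);print(a)
u,v=a[0].astype(int);im=np.ascontiguousarray(s['image'][v-60:v+40,u-60:u+60,::-1]);im=cv2.resize(im,(600,500),interpolation=cv2.INTER_CUBIC)
for q in a: cv2.circle(im,tuple(int(x) for x in (q-[u-60,v-60]+.5)*5),3,(255,0,255),-1)
cv2.imwrite('pics/c5.png',im)"
```

```text
t 5.05 p [401.5 -10.5  42.7] q [-0.17 -0.19  1.89  0.    1.44 -1.49] F [-0.3  0.2 -0. ] w 0.0004
[[ 0.001  0.247  0.969]
 [-0.     0.969 -0.247]
 [-1.     0.     0.001]]
[[200.55753539 185.93341648]
 [202.1426012  197.38336911]]
```

View pics/c5.png

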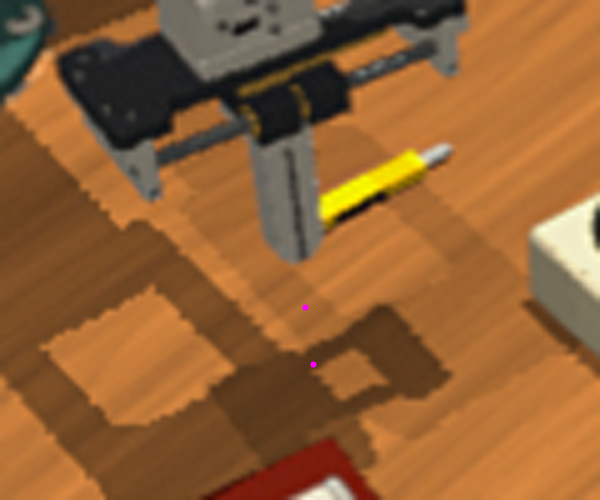

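Same offset: the tip is seen at (290,255) and predicted at (305,307). I'll lower it gently.

Request:
carry_out(
  targets=[
    [1,1.2,0,0,0],
    [1,1.2,0,0,0],
    [1,1,0,0,0],
    [1,0.4,0,0,0],
    [1,0,0,0,0],
    [1,0,0,0,0],
  ],
)

```text
time: 5.7
tool_pos: [0.4009, -0.0104, 0.0038]
ee_rot: [2.33, 1.571, 2.08]
wrist_force: [-0.6, -0.1, 0.6]
width: 0.0002
```

Request:
carry_out(
  targets=[
    [1,0.1,0,0,0],
    [1,0.1,0,0,0],
    [1,0.1,0,0,0],
    [1,0.1,0,0,0],
    [1,0,0,0,0],
  ],
)

```text
time: 6.2
tool_pos: [0.4008, -0.0104, -0.0002]
ee_rot: [2.75, 1.571, 2.5]
wrist_force: [-0.1, -1.0, 0.4]
width: 0.0004
```

Request:
carry_out(
  targets=[
    [1,0.1,0,0,0],
    [1,0.1,0,0,0],
    [1,0.1,0,0,0],
    [1,0,0,0,0],
  ],
)

```text
time: 6.6
tool_pos: [0.4007, -0.0104, -0.0033]
ee_rot: [3.04, 1.57, 2.79]
wrist_force: [-0.6, -1.1, -0.7]
width: 0.0002
```

At a reading of -3 mm there's still no contact, so the reported height is biased as the images said. Carrying on down, in finer steps near the estimate.

Request:
carry_out(
  targets=[
    [1,0.3,0,0,0],
    [1,0.3,0,0,0],
    [1,0.3,0,0,0],
    [1,0.3,0,0,0],
    [1,0,0,0,0],
    [1,0,0,0,0],
  ],
)

```text
time: 7.2
tool_pos: [0.4008, -0.0104, -0.0152]
ee_rot: [2.694, 1.571, 2.444]
wrist_force: [0.1, 0.8, 0.4]
width: 0.0007
```

```bash
python3 -c "
from mv import *
show([])
p=robot.get_obs()['tool_pos']
s=snap('scene')
P=[p+[0,0,h] for h in(0,.015,.03)];a=w2px(s,P);print(a)
u,v=a[0].astype(int);im=np.ascontiguousarray(s['image'][v-60:v+20,u-50:u+50,::-1]);im=cv2.resize(im,(700,560),interpolation=cv2.INTER_CUBIC)
for q in a: cv2.circle(im,tuple(int(x) for x in (q-[u-50,v-60]+.5)*7),3,(255,0,255),-1)
cv2.imwrite('pics/c6.png',im)"
```

```text
t 7.2 p [400.8 -10.4 -15.2] q [-0.17 -0.14  1.96  0.    1.31 -1.49] F [0.1 0.8 0.4] w 0.0007
[[-0.     0.247  0.969]
 [ 0.     0.969 -0.247]
 [-1.     0.    -0.   ]]
[[202.55847293 201.15658418]
 [202.02074904 197.29265954]
 [201.47261189 193.34745331]]
```

View pics/c6.png

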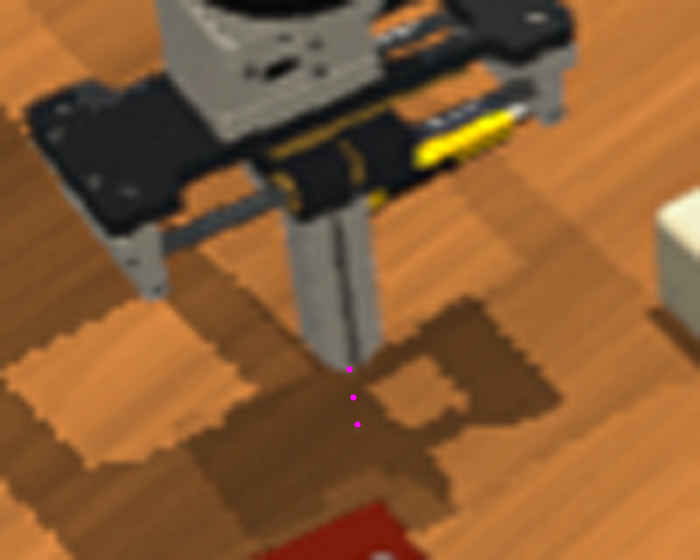

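Request:
carry_out(
  targets=[
    [1,0.3,0,0,0],
    [1,0.3,0,0,0],
    [1,0.3,0,0,0],
    [1,0,0,0,0],
    [1,0,0,0,0],
  ],
)

```text
time: 7.75
tool_pos: [0.4007, -0.0103, -0.0243]
ee_rot: [2.94, 1.57, 2.69]
wrist_force: [-0.1, -0.6, 0.0]
width: 0.0005
```

Request:
carry_out(
  targets=[
    [1,0.1,0,0,0],
    [1,0.1,0,0,0],
    [1,0.1,0,0,0],
    [1,0,0,0,0],
  ],
)

```text
time: 8.15
tool_pos: [0.4008, -0.0104, -0.0273]
ee_rot: [2.856, 1.571, 2.606]
wrist_force: [-0.4, -0.5, 0.4]
width: 0.0004
```

Request:
carry_out(
  targets=[
    [1,0.1,0,0,0],
    [1,0.1,0,0,0],
    [1,0.1,0,0,0],
    [1,0,0,0,0],
  ],
)

```text
time: 8.55
tool_pos: [0.4007, -0.0104, -0.0303]
ee_rot: [3.088, 1.57, 2.838]
wrist_force: [-0.0, 0.3, 0.1]
width: 0.0004
```

Request:
carry_out(
  targets=[
    [1,0.1,0,0,0],
    [1,0.1,0,0,0],
    [1,0,0,0,0],
  ],
)

```text
time: 8.85
tool_pos: [0.4007, -0.0104, -0.0323]
ee_rot: [3.002, 1.57, 2.752]
wrist_force: [0.7, 0.1, 0.7]
width: 0.0007
```

Request:
carry_out(
  targets=[
    [1,0.1,0,0,0],
    [1,0.1,0,0,0],
    [1,0,0,0,0],
  ],
)

```text
time: 9.15
tool_pos: [0.4007, -0.0104, -0.0343]
ee_rot: [2.938, 1.57, 2.688]
wrist_force: [-0.4, -0.9, -0.1]
width: 0.0003
```

Request:
carry_out(
  targets=[
    [1,0.1,0,0,0],
    [1,0.1,0,0,0],
    [1,0,0,0,0],
  ],
)

```text
time: 9.45
tool_pos: [0.4007, -0.0103, -0.0363]
ee_rot: [2.975, 1.57, 2.725]
wrist_force: [0.3, 0.0, -0.6]
width: 0.0002
```

Request:
carry_out(
  targets=[
    [1,0.1,0,0,0],
    [1,0.1,0,0,0],
    [1,0,0,0,0],
  ],
)

```text
time: 9.75
tool_pos: [0.401, -0.0104, -0.0374]
ee_rot: [0.777, 1.571, 0.527]
wrist_force: [-2.3, 0.3, 5.0]
width: 0.0002
```

Request:
carry_out(
  targets=[
    [1,0.1,0,0,0],
    [1,0.1,0,0,0],
    [1,0,0,0,0],
  ],
)

```text
time: 10.05
tool_pos: [0.4011, -0.0104, -0.0374]
ee_rot: [-2.825, 1.57, -3.075]
wrist_force: [-6.6, 0.5, 17.2]
width: 0.0
```

```bash
python3 -c "
from mv import *
show([])
p=robot.get_obs()['tool_pos']
s=snap('scene')
P=[p*[1,1,0],p*[1,1,0]+[0,0,.015]];a=w2px(s,P);print(a)
u,v=a[0].astype(int);im=np.ascontiguousarray(s['image'][v-35:v+15,u-35:u+35,::-1]);im=cv2.resize(im,(700,500),interpolation=cv2.INTER_CUBIC)
for q in a: cv2.circle(im,tuple(int(x) for x in (q-[u-35,v-35]+.5)*10),3,(255,0,255),-1)
cv2.imwrite('pics/c7.png',im)"
```

```text
t 10.05 p [401.1 -10.4 -37.4] q [-0.17 -0.11  1.99 -0.    1.26 -1.49] F [-6.6  0.5 17.2] w 0.0
[[-0.     0.247  0.969]
 [-0.     0.969 -0.247]
 [-1.    -0.    -0.   ]]
[[202.07431401 197.2873086 ]
 [201.52657444 193.34085908]]
```

View pics/c7.png

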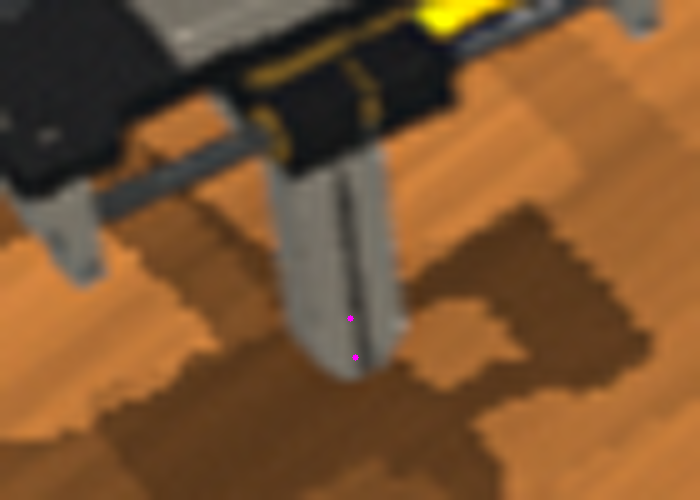

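The fingertips touch the bench at a reading of z = -37.4 mm, so true tip height = reading + 37 mm. x/y agree in the image to about 2 mm, and the earlier view over the plate gives the same offset. Hovering 10 mm above the plate (true 45 mm) therefore means a reading of about 8 mm.

Request:
carry_out(
  targets=[
    [1,-1,0,0,0],
    [1,-3,0,0,0],
    [1,-4,0,0,0],
    [1,-3,0,0,0],
    [1,-1,0,0,0],
    [1,0,-1,2.5,0],
    [1,0,-1,2.5,0],
    [1,0,-1,2.5,0],
    [1,0,-1,2.5,0],
    [1,0,-1,2.5,0],
    [1,0,-1.2,2.3,0],
    [1,0,0,0,0],
    [1,1,0,0,0],
    [1,2,0,0,0],
    [1,1,0,0,0],
    [1,0,0,0,0],
    [1,0,0,0,0],
  ],
)

```text
time: 11.8
tool_pos: [0.5284, -0.1065, 0.0397]
ee_rot: [2.811, 1.57, 2.561]
wrist_force: [-0.3, 0.6, 0.5]
width: 0.0003
```

```bash
python3 -c "
from mv import *
show([[529,-107,8]])
p=robot.get_obs()['tool_pos']+[0,0,.0374]
s=snap('scene')
P=[p,[.529,-.107,.035]];a=w2px(s,P)
u,v=a[0].astype(int);im=np.ascontiguousarray(s['image'][v-35:v+35,u-50:u+40,::-1]);im=cv2.resize(im,(720,560),interpolation=cv2.INTER_CUBIC)
for q in a: cv2.circle(im,tuple(int(x) for x in (q-[u-50,v-35]+.5)*8),3,(255,0,255),-1)
cv2.imwrite('pics/c8.png',im)"
```

```text
t 11.8 p [ 528.4 -106.5   39.7] q [-0.3   0.12  1.59  0.    1.43 -1.63] F [-0.3  0.6  0.5] w 0.0003
[[-0.001  0.247  0.969]
 [ 0.     0.969 -0.247]
 [-1.     0.    -0.001]]
[ 529. -107.    8.] tool cm [ 3.17 -0.03  0.07]
```

View pics/c8.png

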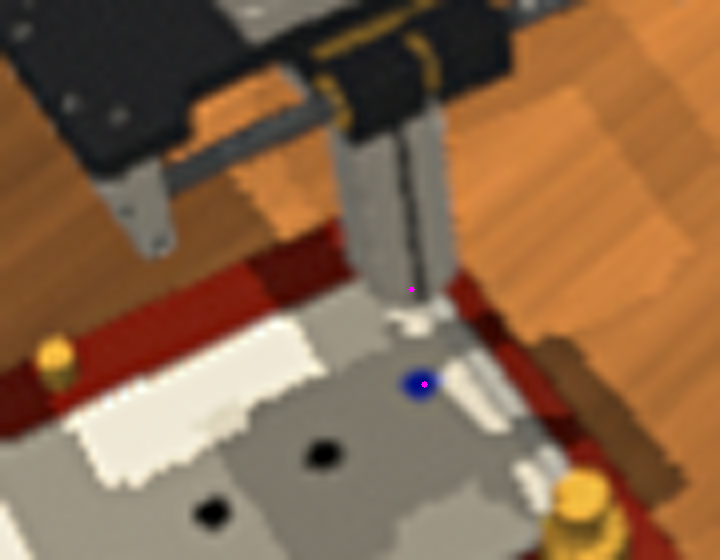

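The tip now lines up with its corrected prediction (411,289), with the blue dot under it at (420,384). Descending to 10 mm above the plate, then starting the trace.

Request:
carry_out(
  targets=[
    [1,0.6,0,0.1,0],
    [1,0.9,0,0,0],
    [1,0.9,0,0,0],
    [1,0.5,0,0,0],
    [1,0.2,0,0,0],
    [1,0,0,0,0],
    [1,0,0,0,0],
    [1,0,0,0,0],
  ],
)

```text
time: 12.65
tool_pos: [0.5303, -0.1074, 0.0093]
ee_rot: [0.026, 1.57, -0.223]
wrist_force: [-0.0, 0.1, -0.2]
width: 0.0003
```

```bash
python3 -c "
from mv import *
show([[529,-107.5,8],[526.5,-142.7,8]])"
```

```text
t 12.65 p [ 530.3 -107.4    9.3] q [-0.3   0.15  1.62  0.    1.37 -1.63] F [-0.   0.1 -0.2] w 0.0003
[[ 0.001  0.247  0.969]
 [-0.     0.969 -0.247]
 [-1.     0.     0.001]]
[ 529. -108.    8.] tool cm [ 0.13 -0.04 -0.12]
[ 526. -143.    8.] tool cm [ 0.   -3.47  0.63]
```

Request:
carry_out(
  targets=[
    [1,0.1,-0.7,0.1,0],
    [1,0,-0.7,0.1,0],
    [1,0,-0.7,0.1,0],
    [1,0,-0.7,0.1,0],
    [1,0,-0.7,0.1,0],
    [1,0,0,0,0],
    [1,0,0,0,0],
    [1,0,-0.7,0,0],
    [1,0,-0.7,0,0],
    [1,0,-0.7,0,0],
    [1,0,-0.7,0,0],
    [1,0,-0.7,0,0],
    [1,0,0,0,0],
    [1,0,0,0,0],
  ],
)

```text
time: 14.05
tool_pos: [0.5174, -0.1765, 0.0078]
ee_rot: [1.785, 1.57, 1.534]
wrist_force: [0.5, -0.1, 0.5]
width: 0.0007
```

```bash
python3 -c "
from mv import *
show([[518,-177,8],[518.7,-210,8]])"
```

```text
t 14.05 p [ 517.4 -176.5    7.8] q [-0.43  0.17  1.61  0.    1.37 -1.75] F [ 0.5 -0.1  0.5] w 0.0007
[[ 0.     0.248  0.969]
 [ 0.     0.969 -0.248]
 [-1.     0.    -0.   ]]
[ 518. -177.    8.] tool cm [-0.02 -0.03  0.07]
[ 519. -210.    8.] tool cm [-0.   -3.18  0.89]
```

Request:
carry_out(
  targets=[
    [1,0,-0.64,0.18,0],
    [1,0,-0.64,0.18,0],
    [1,0,-0.64,0.18,0],
    [1,0,-0.64,0.18,0],
    [1,0,-0.64,0.18,0],
    [1,0,0,0,0],
    [1,0,0,0,0],
    [1,0,-0.65,-0.3,0],
    [1,0,-0.65,-0.3,0],
    [1,0,-0.65,-0.3,0],
    [1,0,-0.65,-0.3,0],
    [1,0,-0.65,-0.3,0],
    [1,0,0,0,0],
    [1,0,0,0,0],
  ],
)

```text
time: 15.45
tool_pos: [0.4956, -0.2375, 0.0079]
ee_rot: [0.955, 1.57, 0.704]
wrist_force: [-0.0, -0.1, 0.0]
width: 0.0005
```

```bash
python3 -c "
from mv import *
show([[496,-237.8,8],[468.6,-266.3,8]])"
```

```text
t 15.45 p [ 495.6 -237.5    7.9] q [-0.55  0.17  1.6   0.    1.37 -1.87] F [-0.  -0.1  0. ] w 0.0005
[[ 0.     0.248  0.969]
 [ 0.     0.969 -0.248]
 [-1.     0.     0.   ]]
[ 496. -238.    8.] tool cm [-0.01 -0.01  0.04]
[ 469. -266.    8.] tool cm [-0.   -3.44 -1.95]
```

Request:
carry_out(
  targets=[
    [1,0,-0.7,-0.38,0],
    [1,0,-0.7,-0.38,0],
    [1,0,-0.7,-0.38,0],
    [1,0,-0.7,-0.38,0],
    [1,0,-0.65,-0.38,0],
    [1,0,0,0,0],
    [1,0,0,0,0],
    [1,0,0,0,0],
  ],
)

```text
time: 16.25
tool_pos: [0.4689, -0.266, 0.0079]
ee_rot: [0.991, 1.57, 0.742]
wrist_force: [-0.2, -0.5, -0.0]
width: 0.0003
```

Request:
carry_out(
  targets=[
    [1,-1,0,0,0],
    [1,-3,0,0,0],
    [1,-4,0,0,0],
    [1,-3,0,0,0],
    [1,-1,0,0,0],
    [1,0,0,0,0],
    [1,0,0,0,0],
  ],
)

```text
time: 16.95
tool_pos: [0.4682, -0.2655, 0.1264]
ee_rot: [2.71, 1.568, 2.46]
wrist_force: [-0.3, 0.9, -0.8]
width: 0.0004
```

```bash
python3 -c "
from mv import *
show([[514,219,130],[514,219,45]])"
```

```text
t 16.95 p [ 468.2 -265.5  126.4] q [-0.62  0.07  1.47  0.    1.6  -1.94] F [-0.3  0.9 -0.8] w 0.0004
[[-0.002  0.247  0.969]
 [ 0.001  0.969 -0.247]
 [-1.     0.001 -0.002]]
[514. 219. 130.] tool cm [-0.3  48.08 -7.53]
[514. 219.  45.] tool cm [ 8.5  -0.01  0.02]
```

Request:
carry_out(
  targets=[
    [1,0,1.5,-0.2,0],
    [1,0,3,-0.5,0],
    [1,0,3,-0.5,0],
    [1,0,3,-0.5,0],
    [1,0,3,-0.5,0],
    [1,0,3,-0.5,0],
    [1,0,3,-0.5,0],
    [1,0,3,-0.5,0],
    [1,0,3,-0.5,0],
    [1,0,3,-0.5,0],
    [1,0,3,-0.5,0],
    [1,0,3,-0.5,0],
    [1,0,3,-0.5,0],
    [1,0,3,-0.5,0],
    [1,0,3,-0.5,0],
    [1,0,3,-0.5,0],
    [1,0,1.6,-0.3,0],
    [1,0,0,0,0],
    [1,0,0,0,0],
  ],
)

```text
time: 18.85
tool_pos: [0.5094, 0.2192, 0.127]
ee_rot: [-2.247, 1.569, -2.496]
wrist_force: [0.0, -0.8, -0.5]
width: 0.0003
```

```bash
python3 -c "
from mv import *
show([[514,219,45]])
p=robot.get_obs()['tool_pos']+[0,0,.0374]
s=snap('scene')
P=[p,[.514,.219,.068]];a=w2px(s,P)
u,v=a[1].astype(int);im=np.ascontiguousarray(s['image'][v-50:v+40,u-50:u+70,::-1]);im=cv2.resize(im,(720,540),interpolation=cv2.INTER_CUBIC)
for q in a: cv2.circle(im,tuple(int(x) for x in (q-[u-50,v-50]+.5)*6),3,(255,0,255),-1)
cv2.imwrite('pics/c9.png',im)"
```

```text
t 18.85 p [509.4 219.2 127. ] q [ 0.3   0.11  1.43 -0.    1.61 -1.02] F [ 0.  -0.8 -0.5] w 0.0003
[[-0.002  0.247  0.969]
 [-0.001  0.969 -0.247]
 [-1.    -0.002 -0.001]]
[514. 219.  45.] tool cm [8.19 0.11 0.46]
```

View pics/c9.png

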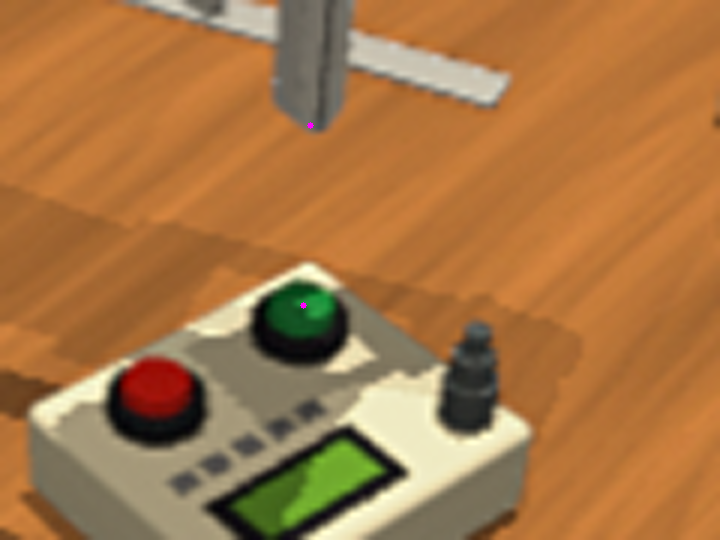

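The tip prediction and the green key's centre (303,305) both line up. Descending over the key to just above its top, then pressing in small steps.

Request:
carry_out(
  targets=[
    [1,1,0.1,0.4,0],
    [1,2,0,0,0],
    [1,2.5,0,0,0],
    [1,2,0,0,0],
    [1,0.8,0,0,0],
    [1,0,0,0,0],
    [1,0,0,0,0],
  ],
)

```text
time: 19.6
tool_pos: [0.515, 0.2194, 0.0456]
ee_rot: [0.54, 1.57, 0.29]
wrist_force: [-0.2, 0.8, 1.1]
width: 0.0004
```

Request:
carry_out(
  targets=[
    [1,0.2,0,0,0],
    [1,0.2,0,0,0],
    [1,0.2,0,0,0],
    [1,0.2,0,0,0],
    [1,0.2,0,0,0],
    [1,0,0,0,0],
    [1,0,0,0,0],
  ],
)

```text
time: 20.3
tool_pos: [0.5143, 0.2197, 0.0349]
ee_rot: [2.478, 1.571, 2.228]
wrist_force: [0.6, 0.1, 0.0]
width: 0.0005
```

Request:
carry_out(
  targets=[
    [1,0.1,0,0,0],
    [1,0.1,0,0,0],
    [1,0.1,0,0,0],
    [1,0,0,0,0],
  ],
)

```text
time: 20.7
tool_pos: [0.5143, 0.2197, 0.032]
ee_rot: [0.898, 1.571, 0.648]
wrist_force: [-0.1, -0.3, 2.5]
width: 0.0009
```

Request:
carry_out(
  targets=[
    [1,0.1,0,0,0],
    [1,0.1,0,0,0],
    [1,0.1,0,0,0],
    [1,0.1,0,0,0],
    [1,0,0,0,0],
  ],
)

```text
time: 21.2
tool_pos: [0.5144, 0.2198, 0.0287]
ee_rot: [0.631, 1.57, 0.381]
wrist_force: [-1.8, -0.5, 4.6]
width: 0.0004
```

Request:
carry_out(
  targets=[
    [1,0.1,0,0,0],
    [1,0.1,0,0,0],
    [1,0,0,0,0],
  ],
)

```text
time: 21.5
tool_pos: [0.5145, 0.2198, 0.0285]
ee_rot: [0.533, 1.57, 0.283]
wrist_force: [-4.8, -1.6, 12.4]
width: 0.0002
```

Request:
carry_out(
  targets=[
    [1,0.1,0,0,0],
    [1,0,0,0,0],
  ],
)

```text
time: 21.7
tool_pos: [0.5145, 0.2198, 0.0284]
ee_rot: [0.512, 1.569, 0.262]
wrist_force: [-6.4, -3.0, 16.3]
width: 0.0007
```

Hard stop at a reading of 28.4 mm with 16 N. Force was already 2.5 N at 32.0 mm and zero at 34.9 mm, which fits about 6 mm of travel. Releasing.

Request:
carry_out(
  targets=[
    [1,0,0,0,0],
    [1,-0.5,0,0,0],
    [1,-0.5,0,0,0],
    [1,-1.5,0,0,0],
    [1,-2.5,0,0,0],
    [1,-2.5,0,0,0],
    [1,-1,0,0,0],
    [1,0,0,0,0],
    [1,0,0,0,0],
    [1,0,0,0,0],
  ],
)

```text
time: 22.7
tool_pos: [0.5133, 0.2194, 0.108]
ee_rot: [-2.612, 1.568, -2.862]
wrist_force: [-0.6, -0.9, 0.2]
width: 0.0003
```

```bash
python3 -c "
from mv import *
show([])
s=snap('scene')
im=s['image'][130:384,100:400,::-1]
cv2.imwrite('pics/c10.png',cv2.resize(im,(708,600),interpolation=cv2.INTER_CUBIC))"
```

```text
t 22.7 p [513.3 219.4 108. ] q [ 0.3   0.13  1.45  0.    1.57 -1.02] F [-0.6 -0.9  0.2] w 0.0003
[[-0.003  0.247  0.969]
 [-0.001  0.969 -0.247]
 [-1.    -0.002 -0.003]]
```

View pics/c10.png

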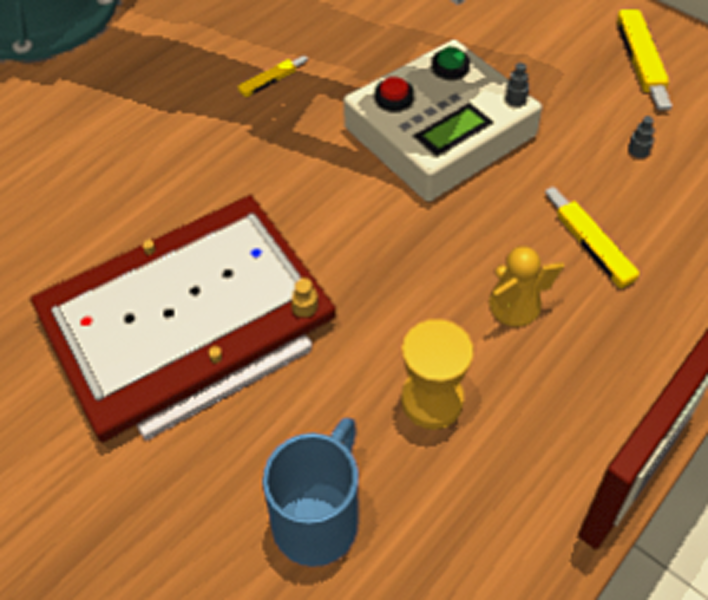

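All undisturbed: weight at (304,297), collet at (517,85), both keys up, and the arm clear of everything. Handing in.

```bash
python3 -c "
from bench import robot
print(robot.close_job())"
```

```text
the job is handed in; nothing more can be done
None
```

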